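# Let one spool of thread out of the lever dispenser

## Robot

A 6-joint arm with a two-finger parallel gripper is mounted at the origin on a cart in front of the work surface, level with it; the furniture and walls round the work are solid. World frame = base frame: x ahead of the robot, y to its left, z up, the work surface at z = 0. Lengths are in m, angles in rad, forces in N, time in s.
With the tool pointing down it reaches from about 0.375 to 0.9 m from the base axis. Payload 3.1 kg.
Tool frame: the origin (TCP) lies at the very end of the fingers, on their centre line; the grasp point (between the pads) lies 19 mm behind it; x points along the fingers, y is the direction in which the jaws open and shut, and the axes are right-handed (so a half turn about x gives the same grasp; the last joint's range is limited). The gripper opens to 87 mm and grips with 3 to 60 N. Pads are 19 mm wide; open, the fingers measure 117 mm over their backs; the gripper's body (75 mm by 190 mm) begins 51 mm behind the grasp point.
Start: joints at [-0.178, 0.527, 1.433, -0, 1.181, -0.178], TCP at [0.625, 0, 0.223] pointing down, gripper open.
Joint ranges: [-3.08, 3.08], [-0.75, 2.2], [0.22, 2.44], [-1.43, 4.57], [0, 2.65], [-2.85, 2.85]. Speed limits (rad/s): [2.79, 2.79, 3.14, 3.14, 3.14, 3.14].

## Interface

Orientations are given as a unit quaternion [x, y, z, w].
In Python, from rig import robot gives the robot as it stands.
- The arm moves only by the tool carry_out, never from a script. Its argument "commands" is a list that holds one entry, the list of rows, each a list of 5 numbers: the opening, from 0 (shut) to 1 (fully open), then the shift along the tool's x, y, z in mm, then the turn about the tool's x in degrees. In form: [[[hand, x, y, z, twist], ...]]. A call has 1 to 8 rows; each row shifts and turns the pose as measured when the row begins, along the tool's axes as they then stand; what a row does not reach is not made up. A row lasts 1/12 s, in which the tool goes at most 41.7 mm and 7.16 degrees, less where a joint would pass 70% of its speed; a pose out of reach is approached as far as the arm can. A call with a gripper value outside its range is refused whole. The fingers move at their own pace and stop on an object; "force" is the grip in N (left out, the last holds). Time passes only in rows, so rows that do not move let the fingers close. It gives the time, the measured TCP pose, the force and the opening at its end, in the units of the state.
- robot.get_obs(): the state, without advancing time (a new reading comes with each control period).
- robot.camera(name): name is "scene" or "side" or "wrist"; returns the picture (400x640x3 uint8, red, green, blue); there is no depth.
- robot.camera_model(name): a dict with "fx", "fy", "cx", "cy" (pixels), "k1" (the pictures are not rectified: a ray, as slopes to the right and down, at radius r is drawn at 1 + k1 r^2 times it, then the intrinsics apply), "R" (3x3) and "t" (3): a world point X has camera coordinates R X + t. Camera axes: x right, y down, z forward; pixel columns grow to the right and rows downward; lengths in m; the calibration is good to about 2 mm. A picture is of the moment at which its call begins: read the wrist's pose just before it. camera_model takes no time and is no camera call; for the wrist camera it gives the pose at the moment of the call.
- robot.hand_in(): hands the job in, once; it reports no verdict.
The state is a dict: "time": time; "q": joint angles; "joint_velocities": joint speeds; "joint_torque": joint torques, N m; "position": TCP position; "tool_rot": TCP orientation; "ft_force": force on the tool from outside, world axes, zero at the start; "moment": the same for the moment, N m; "grip_width": finger opening in m.
Only numpy, scipy, OpenCV 4.12 (cv2) and the standard library are available. Lean on these libraries where they do the work, as an engineer would, in place of code of your own. Each camera call takes 0.05 s, during which the arm holds its last target. There are 200 camera calls.

## Task

With the fingertips, push the loose steel pan along the bench until it stands square and centred under the mouth of the spool dispenser, its edge right up against the dispenser's front. Then press the dispenser's hand lever all the way down so that its lid lifts and one spool rolls into the pan, and ease the lever back up until the lid is fully shut, without letting the lid slam. Only push and press: do not pick up the pan, do not touch the spools, and leave everything else on the bench as it is.

Things in the scene. Friction and masses are not known exactly. Their poses are not given: they have to be found in the camera images.
- dispenser: Grey sheet-steel spool dispenser screwed to the bench: a 62 mm wide chute sloping 18 degrees down to a mouth on its -x side. Origin: on the bench (z = 0) under the mouth, mid-width; x points up the chute, y left, z up. Upright front (apron) at x = -3 mm, 62 mm wide, 44 mm high. Body reaches back to x = 130 mm, foot flanges to y = +-56 mm; with the lid shut 105 mm high in front, 150 mm behind.
- mouth (a point): Middle of the lip of the chute floor, where a spool rolls out: 20 mm in front of the dispenser's origin and about 42 mm above the bench; the pan's edge (30 mm high) goes in underneath it, up to the apron. Axes as the dispenser's.
- pan: Open tray of plain sheet steel, loose, about 0.3 kg: 114 mm (its x) by 134 mm (its y) over the rolled rim, 30 mm high, 2.5 mm walls. Origin: centre of its underside. Seated, its +x long side is against the apron: origin at x = -60 mm, y = 0 in the dispenser's frame, axes parallel to the dispenser's. It starts 40 to 60 mm short of this, 0 to 60 mm to the dispenser's +y side, turned up to 0.2 rad.
- lever_pad (a point): Centre of the top of the black rubber press pad, 30 (dispenser x) by 56 (y) by 9 mm, sticking out sideways from the front end of the hand lever on the dispenser's -y side. Lever up, it is at (-56, -96, 122) mm in the dispenser's frame; it moves down on an arc of about 90 mm radius round the lever's pivot at x = 30, z = 92 mm. Axes: the lever's, parallel to the dispenser's when up.
- lever (a joint): Angle of the hand lever: 0 = up, at rest; 0.56 rad = all the way down on its stop, which takes the pad down about 50 mm. It needs about 3 to 5 N at the pad. It has no catch: when let go it flies back up by itself.
- lid (a joint): Angle of the lid: 0 = shut; about 0.32 rad = fully lifted, lever all the way down. Steel cover 71 mm wide, 140 mm long, hinged at the back of the chute, its turned-down front holding back the spools; a link rod joins it to the lever, and its weight and a coil spring at the hinge close it. The front spool gets out once it is lifted beyond about 0.25 rad.
- spool_1_center (a point): Centre of the front spool (half-way along its axis): wooden spool of brown thread, 40 mm in diameter, 50 mm long, 45 g, lying across the chute against the inside of the lid. This one comes out, within a second of the lid being up.
- spool_2_center (a point): Centre of the second spool, same kind, lying behind the first. A hold-back bar rises from the chute floor in front of it while the lever is down, so it stays; it rolls forward to the lid when the lever comes up.
- spool_3_center (a point): Centre of the third spool in the chute, same kind.
- thread_spool: Bystander: wooden spool of thread standing upright on the bench to the right of the dispenser, 40 mm in diameter, 50 mm high. Origin: centre of its underside.
- tape_roll: Bystander: roll of masking tape lying flat on the bench to the left, 110 mm across, 36 mm high. Origin: centre of its underside.
- wax: Bystander: block of thread wax, 34 x 52 x 20 mm, lying on the bench to the left of the dispenser. Origin: centre of its underside.
- pliers: Bystander: lasting pincers lying flat on the bench to the left, 136 x 50 x 13 mm. Origin: centre of its underside.
Things that resemble listed ones, but are neither listed nor needed, are in the scene too. There is more than one size of the pan; the one meant has the size given above.

How it is judged:
On the way, in this order (a step that is already met when the one before it is completed fails the run):
1. the pan stands under the mouth: within 15 mm of the dispenser's front, centred to 30 mm, square to 0.25 rad, the lid still shut (x of pan in the frame of dispenser between -0.075 and -0.045 m and y of pan in the frame of dispenser between -0.03 and 0.03 m and angle between the x axis of pan and the x axis of dispenser, either way round below 0.25 rad and value of joint lid below 0.02 rad and value of joint lever below 0.04 rad), for 0.2 s.
2. the lever is pressed down by the fingers and the lid fully lifted (value of joint lid above 0.27 rad and contact force between the fingers and lever above 0.3 N), for 0.1 s.
3. one spool lies in the pan and the lid is shut again (x of spool_1_center in the frame of pan between -0.052 and 0.052 m and y of spool_1_center in the frame of pan between -0.062 and 0.062 m and z of spool_1_center in the frame of pan below 0.04 m and value of joint lid below 0.02 rad and value of joint lever below 0.04 rad), for 0.2 s.
At the end, for the whole second after the job is handed in: One spool lies at rest in the pan; the pan stands under the mouth (within 15 mm of the front, centred to 30 mm, square to 0.25 rad); the lid is shut (under 0.02 rad) and the lever up (under 0.04 rad); the second spool has rolled up to the lid, the third is in the chute (all of step 3 and x of pan in the frame of dispenser between -0.075 and -0.045 m and y of pan in the frame of dispenser between -0.03 and 0.03 m and angle between the x axis of pan and the x axis of dispenser, either way round below 0.25 rad and x of spool_2_center in the frame of dispenser between 0.003 and 0.03 m and x of spool_3_center in the frame of dispenser above 0.03 m and height (world z) of each of spool_2_center, spool_3_center above 0.06 m and linear speed of spool_1 below 0.03 m/s and linear speed of pan below 0.02 m/s and height (world z) of pan below 0.008 m); the robot touches nothing.
It fails at once if the lid drops and slams: it closes faster than 2.2 rad/s (0.3 m/s at its front edge) (velocity of joint lid below -2.2 rad/s).
It fails at once if the robot touches a spool of the dispenser (contact force between any of the fingers, the arm and spool_1 above 0.5 N or contact force between any of the fingers, the arm and spool_2 above 0.5 N or contact force between any of the fingers, the arm and spool_3 above 0.5 N).
It fails at once if the pan is lifted or tipped instead of pushed (height (world z) of pan above 0.012 m or angle between pan's own z axis and vertical above 0.2 rad).
It fails at once if more than one spool leaves the chute (x of any of spool_2_center, spool_3_center in the frame of dispenser below -0.008 m).
It fails at once if a bystander is moved by more than 20 mm (distance of any of thread_spool, tape_roll, wax, pliers from where it was at the start of the episode above 0.02 m).
It also fails if it takes over 56 s, if anything falls off the work surface, if the arm or the gripper's body presses on something with over 40 N, if the wrist force passes 120 N, or if a joint passes its speed limit or range.

## Working session

There is one attempt and no reset: what is moved stays moved. The work goes in short steps, Python scripts to look and compute and a tool call to move; the robot and the scene stay as the last step left them, time stands still between calls to the robot, and variables do not carry over. Pictures are saved under pics/ and viewed, on a budget of 10 in all, crops included, one or two more only if the job needs it, and the job is handed in when it is done.

Besides the shell and the picture viewer there is one more tool, called after "Request:" in YAML: its name, and indented under it one key for each argument. carry_out: Moves the arm, as the interface text tells. Its arguments: {"type":"object","properties":{"commands":{"type":"array"},"force":{"type":"number"}},"required":["commands"]}

```bash
mkdir -p pics; cat > h.py <<'E'
import numpy as np, cv2
from rig import robot
def und(m,uv):
    d=np.array([(uv[0]-m['cx'])/m['fx'],(uv[1]-m['cy'])/m['fy']]); p=d.copy()
    for _ in range(30): p=d/(1+m['k1']*(p@p))
    return p
def ray(m,uv):
    p=und(m,uv); R=np.array(m['R']); t=np.array(m['t'])
    return -R.T@t, R.T@np.array([p[0],p[1],1])
def onz(m,uv,z):
    c,d=ray(m,uv); return c+d*(z-c[2])/d[2]
def proj(m,X):
    c=np.array(m['R'])@np.array(X)+np.array(m['t']); p=c[:2]/c[2]; p=p*(1+m['k1']*(p@p))
    return np.array([p[0]*m['fx']+m['cx'],p[1]*m['fy']+m['cy']])
def snap(n,f):
    im=robot.camera(n); cv2.imwrite(f,im[:,:,::-1]); return im
E
python3 - <<'E'
from h import *
print(robot.get_obs())
for n in("scene","side","wrist"):
    m=robot.camera_model(n);R=np.array(m['R']);print(n,m['fx'],m['k1'],-R.T@np.array(m['t']),R[2]);snap(n,f'pics/{n}0.png')
E
```

```text
{'time': 0.0, 'q': array([-1.78493635e-01,  5.28469851e-01,  1.43385058e+00,  7.86578746e-06,
        1.18141955e+00, -1.78512489e-01]), 'joint_velocities': array([-1.28047528e-04, -6.71734526e-04,  1.09866464e-03, -6.24584604e-05,
        6.35568972e-04, -1.15161796e-05]), 'joint_torque': array([-5.45745443e-04, -4.40045428e+01, -1.76593530e+01,  6.32597599e-02,
        5.83207863e-02, -1.53719384e-04]), 'position': array([6.24287909e-01, 1.64171759e-04, 2.21585830e-01]), 'tool_rot': array([ 0.49956488,  0.50062876, -0.50042662,  0.49937859]), 'ft_force': array([ 0.00903258, -0.21241434,  0.2771051 ]), 'moment': array([-0.01022646,  0.01234118,  0.02742243]), 'grip_width': 0.08685213869738839}
scene 510.62723661147857 -0.08363181198550253 [-0.2726191  -0.65305303  0.77866437] [ 0.66523488  0.54978447 -0.50517283]
side 397.8031020130139 -0.012077040948611376 [ 0.22276012 -0.45985929  0.70513949] [ 0.4166208   0.59401879 -0.68816335]
wrist 338.5072569883642 -0.07143678498857177 [0.62428221 0.07997266 0.38362517] [-0.00198565 -0.29227588 -0.95633199]
```

View pics/scene0.png

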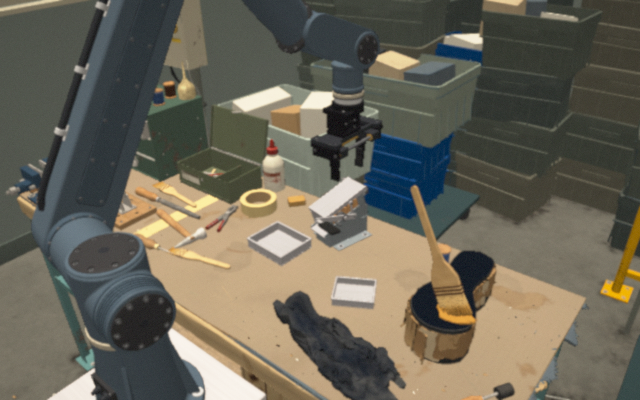

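View pics/side0.png

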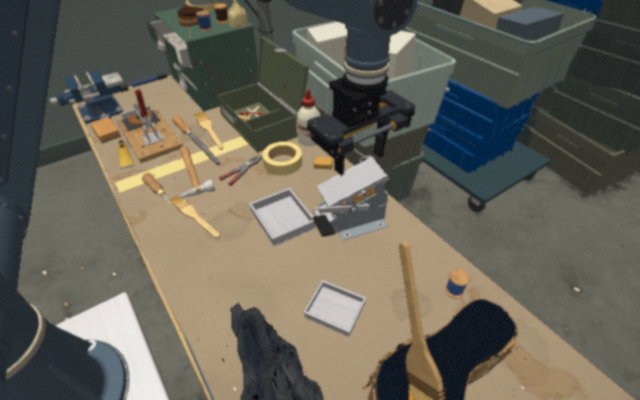

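Candidates for the pan are the tray at scene (279,243) / side (281,215) and a smaller tray at scene (354,291) / side (335,307). I take the one beside the dispenser. The dispenser is at side (350,200) with its black pad at about (322,224). The tape, wax and pliers lie up and left, and the thread spool is at side (457,283). Next is one close crop.

```bash
python3 - <<'E'
import cv2,numpy as np
s=cv2.imread('pics/side0.png')[150:250,235:395]; 
c=cv2.imread('pics/scene0.png')[170:270,240:400]
cv2.imwrite('pics/crop1.png',np.vstack([cv2.resize(s,None,fx=3.75,fy=3,interpolation=2)[:, :600],cv2.resize(c,None,fx=3.75,fy=3,interpolation=2)]))
E
```

```text
(no output)
```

View pics/crop1.png

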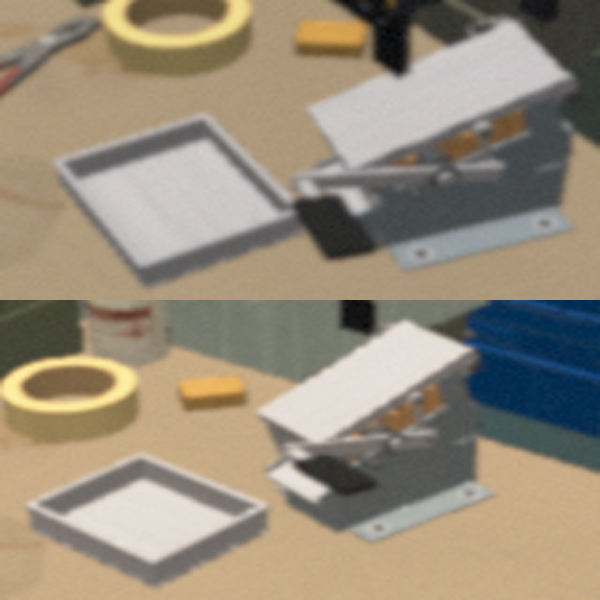

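View pics/wrist0.png

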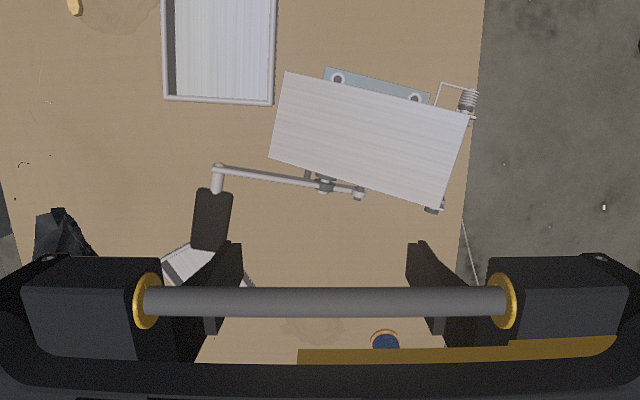

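The crop confirms the pan: the large tray, with the pad free beside it. In the wrist view the pad is at about (212,219), the lid corners at (287,71), (268,158), (440,208) and (470,115), the left flange screws at (338,78) and (415,99), and the near rim corners of the pan at (164,99) and (272,104).

```bash
python3 - <<'E'
from h import *
w=robot.camera_model('wrist');s=robot.camera_model('side');c=robot.camera_model('scene')
f=lambda m,l,z:[print('  ',p,np.round(onz(m,p,zz)*1000)) for p,zz in zip(l,z if hasattr(z,'__len__') else [z]*len(l))]
print('lid');f(w,[(287,71),(268,158),(440,208),(470,115)],[.105,.105,.15,.15])
print('screws');f(w,[(338,78),(415,99)],.003)
print('pad');f(w,[(212,219),(196,188),(233,191),(228,250),(191,246)],.122)
print('pan w');f(w,[(164,99),(272,104),(276,10),(162,10)],.03)
print('pan side');f(s,[(249.7,204.3),(290.2,188.3),(315,220.7),(275,240)],.03)
print('pan scene');f(c,[(248,238.3),(278.1,221.7),(311.5,239),(280.8,258.3)],.03)
print('right flange side screws');f(s,[(347.3,234.3),(380.3,224.3)],.003)
print('small objs: tape,wax side');f(s,[(283,157),(323,161)],.03)
E
```

```text
lid
   (287, 71) [595. 103. 105.]
   (268, 158) [577.  34. 105.]
   (440, 208) [709.   5. 150.]
   (470, 115) [723.  72. 150.]
screws
   (338, 78) [639. 104.   3.]
   (415, 99) [722.  83.   3.]
pad
   (212, 219) [531. -13. 122.]
   (196, 188) [521.  13. 122.]
   (233, 191) [551.  11. 122.]
   (228, 250) [542. -41. 122.]
   (191, 246) [510. -38. 122.]
pan w
   (164, 99) [460.  84.  30.]
   (272, 104) [571.  77.  30.]
   (276, 10) [578. 165.  30.]
   (162, 10) [467. 168.  30.]
pan side
   (249.7, 204.3) [468. 209.  30.]
   (290.2, 188.3) [578. 202.  30.]
   (315, 220.7) [567.  73.  30.]
   (275, 240) [462.  76.  30.]
pan scene
   (248, 238.3) [466. 206.  30.]
   (278.1, 221.7) [575. 199.  30.]
   (311.5, 239) [565.  70.  30.]
   (280.8, 258.3) [453.  77.  30.]
right flange side screws
   (347.3, 234.3) [618.  15.   3.]
   (380.3, 224.3) [702.  -6.   3.]
small objs: tape,wax side
   (283, 157) [630. 324.  30.]
   (323, 161) [710. 246.  30.]
```

Fits on all three sizes agree: dispenser origin ≈ (608, 66) mm with yaw ≈ -14°, and pan centre ≈ (519, 142) mm with yaw ≈ -3.5°. In the dispenser frame the pan is at (-105, +52) mm, inside the stated ranges. I'll push first along -y with both fingertips from the +y side, which also squares the pan, then along +x from the -x side.

Request:
carry_out:
  commands:
    - [[0.75,0,0,0,7],[0.75,0,0,0,7],[0.75,0,-25,-33,0],[0.75,0,-25,-33,0],[0.75,0,-25,-33,0],[0.75,0,-25,-33,0],[0.75,0,-25,-33,0],[0.75,0,-25,-33,0]]

```text
time: 0.82
position: [0.5322, 0.2261, 0.218]
tool_rot: [-0.563, -0.426, 0.565, -0.428]
ft_force: [1.0, 0.2, -0.8]
grip_width: 0.0652
```

```bash
cat >> h.py <<'E'
O=np.array([.608,.066]);A=-np.radians(14.);d=np.array([np.cos(A),np.sin(A)]);e=np.array([-d[1],d[0]])
def dis(p): r=np.array(p)[:2]-O; return np.round(1000*np.array([r@d,r@e]),1)
def st():
    from scipy.spatial.transform import Rotation as Q
    o=robot.get_obs();R=Q.from_quat(o['tool_rot']).as_matrix()
    print(round(o['time'],2),'disp',dis(o['position']),'z',round(o['position'][2]*1000,1),'jaw yaw',round(np.degrees(np.arctan2(R[1,1],R[0,1])),1),'tilt',np.round(R[:,0],3),'F',np.round(o['ft_force'],1),'w',round(o['grip_width'],4),'q6',round(o['q'][5],2));return o
E
python3 - <<'E'
from h import *
st();snap('wrist','pics/w1.png')
s=robot.camera_model('side');print([np.round(onz(s,p,.01)*1000) for p in [(230,185),(258,157)]])
E
```

```text
0.82 disp [-112.2  137.1] z 218.0 jaw yaw -15.7 tilt [-0.002 -0.003 -1.   ] F [ 1.   0.2 -0.8] w 0.0652 q6 0.49
[array([466., 324.,  10.]), array([584., 388.,  10.])]
```

View pics/w1.png

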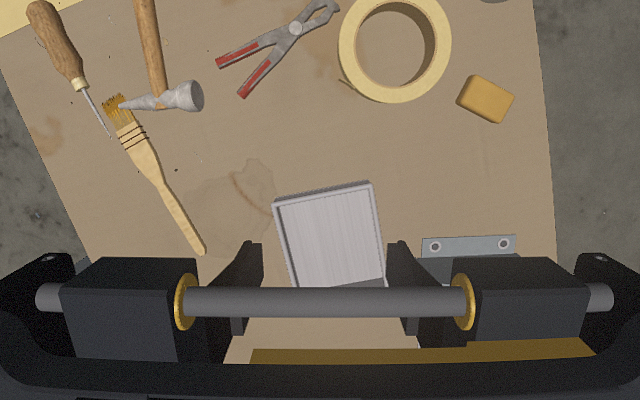

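The wrist view shows the pan's +y rim corners at (274,200) and (372,182), the flange screws at (435,247) and (504,244), and the pliers, tape and wax clear of the approach.

```bash
python3 - <<'E'
from h import *
w=robot.camera_model('wrist')
for p,z in [((274,200),.03),((372,182),.03),((435,247),.003),((504,244),.003),((205,252),.01)]:
    X=onz(w,p,z);print(p,np.round(X*1000),dis(X))
st()
E
```

```text
(274, 200) [468. 226.  30.] [-174.2  121.5]
(372, 182) [575. 217.  30.] [-68.8 138.9]
(435, 247) [633. 111.   3.] [13.3 49.4]
(504, 244) [717.  91.   3.] [99.8 50.7]
(205, 252) [362. 181.  10.] [-266.2   52.2]
0.87 disp [-118.2  143. ] z 217.9 jaw yaw -15.4 tilt [-0.006  0.002 -1.   ] F [-2.1  3.5  0.1] w 0.0656 q6 0.49
```

Request:
carry_out:
  commands:
    - [[0.75,0,0,-13,-1.4],[0.75,40,0,0,0],[0.75,40,0,0,0],[0.75,40,0,0,0],[0.75,0,0,0,0],[0.75,0,0,0,0]]

```text
time: 1.37
position: [0.5305, 0.2542, 0.096]
tool_rot: [0.555, 0.44, -0.553, 0.438]
ft_force: [0.7, 0.4, 0.9]
grip_width: 0.0651
```

```bash
python3 - <<'E'
from h import *
st()
E
```

```text
1.37 disp [-120.7  163.8] z 96.0 jaw yaw -13.2 tilt [ 0.     0.004 -1.   ] F [0.7 0.4 0.9] w 0.0651 q6 0.48
```

Request:
carry_out:
  commands:
    - [[0.75,30,0,0,0],[0.75,30,0,0,0],[0.75,12,0,0,0],[0.75,0,0,10,0],[0.75,0,0,10,0],[0.75,0,0,8,0],[0.75,0,0,8,0],[0.75,0,0,8,0]]

```text
time: 2.03
position: [0.5314, 0.2098, 0.0371]
tool_rot: [0.563, 0.437, -0.545, 0.442]
ft_force: [-0.3, -1.0, 0.7]
grip_width: 0.0648
```

```bash
python3 - <<'E'
from h import *
st();snap('side','pics/s2.png')
E
```

```text
2.03 disp [-109.1  121. ] z 37.1 jaw yaw -13.2 tilt [ 0.025  0.01  -1.   ] F [-0.3 -1.   0.7] w 0.0648 q6 0.4
```

z is 37 mm: the descent fell short and the fingers are still above the rim. I'll back off, settle lower and check.

Request:
carry_out:
  commands:
    - [[0.75,0,0,-25,0],[0.75,0,-4,-20,0],[0.75,0,0,0,0],[0.75,10,0,0,0],[0.75,10,0,0,0],[0.75,0,0,0,0],[0.75,0,0,0,0]]

```text
time: 2.67
position: [0.5397, 0.2494, 0.0203]
tool_rot: [0.566, 0.434, -0.546, 0.441]
ft_force: [-0.1, 0.2, -0.3]
grip_width: 0.0653
```

```bash
python3 - <<'E'
from h import *
st()
E
```

```text
2.67 disp [-110.6  161.4] z 20.3 jaw yaw -13.6 tilt [ 0.029  0.01  -1.   ] F [-0.1  0.2 -0.3] w 0.0653 q6 0.48
```

Request:
carry_out:
  commands:
    - [[0.75,4,-4,10,0],[0.75,0,-4,10,0],[0.75,0,0,10,0],[0.75,0,0,8,0],[0.75,0,0,8,0],[0.75,0,0,8,0],[0.75,0,0,0,0]]

```text
time: 3.25
position: [0.5194, 0.1935, 0.0147]
tool_rot: [0.567, 0.433, -0.545, 0.44]
ft_force: [0.0, -0.6, -0.1]
grip_width: 0.0652
```

```bash
python3 - <<'E'
from h import *
st()
E
```

```text
3.25 disp [-116.8  102.2] z 14.7 jaw yaw -13.7 tilt [ 0.031  0.011 -0.999] F [ 0.  -0.6 -0.1] w 0.0652 q6 0.38
```

Request:
carry_out:
  commands:
    - [[0.75,0,0,7,0],[0.75,0,0,7,0],[0.75,0,0,5,0],[0.75,0,0,0,0],[0.75,0,0,0,0]]

```text
time: 3.67
position: [0.5152, 0.1727, 0.0149]
tool_rot: [0.568, 0.432, -0.545, 0.44]
ft_force: [0.2, 0.9, -0.6]
grip_width: 0.0654
```

```bash
python3 - <<'E'
from h import *
st();a=snap('side','pics/s3.png')[120:320,200:460];b=robot.camera('wrist')
cv2.imwrite('pics/v3.png',np.vstack([cv2.resize(a,(640,400))[50:350],b[100:400]])[:,:,::-1])
E
```

```text
3.67 disp [-115.9   81.1] z 14.9 jaw yaw -13.9 tilt [ 0.033  0.012 -0.999] F [ 0.2  0.9 -0.6] w 0.0654 q6 0.34
```

View pics/v3.png

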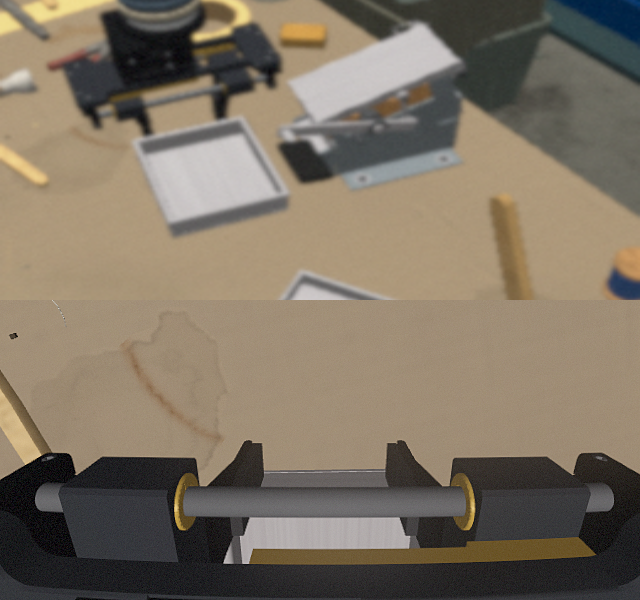

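The pan now looks square to the dispenser. Its rim corners in the side view are at about (254,215), (299,205), (317,243) and (270,256).

```bash
python3 - <<'E'
from h import *
s=robot.camera_model('side')
P=np.array([dis(onz(s,p,.03)) for p in [(254.4,215),(298.7,205),(316.6,242.5),(269.9,256)]]);print(P,P.mean(0))
for p in [(347.3,234.3),(380.3,224.3)]: print(dis(onz(s,p,.003)))
E
```

```text
[[-168.6   65.9]
 [ -60.5   60. ]
 [ -60.8  -66.2]
 [-166.8  -65.3]] [-114.175   -1.4  ]
[ 22.1 -47.3]
[108.4 -46.8]
```

Request:
carry_out:
  commands:
    - [[0.75,0,0,-20,0],[0.75,0,0,-5,0],[0.75,-40,0,0,0],[0.75,-40,0,0,0],[0.75,-40,-20,0,0],[0.75,0,-30,30,-7],[0.75,0,-30,30,-7],[0.75,0,-20,30,-7]]

```text
time: 4.43
position: [0.4121, 0.1261, 0.1285]
tool_rot: [0.474, 0.527, -0.458, 0.537]
ft_force: [-0.8, -0.9, 0.4]
grip_width: 0.0653
```

Request:
carry_out:
  commands:
    - [[0.85,0,0,0,-7.1],[0.85,0,0,0,-7.1],[0.85,0,0,0,-7.1],[0.85,0,0,0,-7.1],[0.85,0,0,0,-7.1],[0.85,0,0,0,-7.1],[0.85,0,0,0,-7.1],[0.85,0,0,0,-7.1]]

```text
time: 5.1
position: [0.3988, 0.1209, 0.1291]
tool_rot: [0.157, 0.686, -0.153, 0.693]
ft_force: [1.1, -0.2, 0.6]
grip_width: 0.0741
```

```bash
python3 - <<'E'
from h import *
st()
E
```

```text
5.1 disp [-216.3    2.7] z 129.1 jaw yaw 64.7 tilt [ 0.011  0.004 -1.   ] F [ 1.1 -0.2  0.6] w 0.0741 q6 -1.11
```

Request:
carry_out:
  commands:
    - [[0.85,0,0,0,-5],[0.85,0,0,0,-5],[0.85,30,0,0,0],[0.85,35,0,0,0],[0.85,30,0,0,0],[0.85,0,0,0,0]]

```text
time: 5.6
position: [0.4021, 0.1212, 0.0331]
tool_rot: [0.088, 0.695, -0.085, 0.708]
ft_force: [-0.1, 0.4, -0.5]
grip_width: 0.0741
```

```bash
python3 - <<'E'
from h import *
st()
E
```

```text
5.6 disp [-213.1    3.7] z 33.1 jaw yaw 75.9 tilt [ 0.018  0.002 -1.   ] F [-0.1  0.4 -0.5] w 0.0741 q6 -1.31
```

Request:
carry_out:
  commands:
    - [[0.85,10,-2,0,0],[0.85,8,-2,0,0],[0.85,0,0,0,0],[0.85,0,0,10,0],[0.85,0,0,10,0],[0.85,0,0,8,0],[0.85,0,0,8,0],[0.85,0,0,0,0]]

```text
time: 6.27
position: [0.4407, 0.1078, 0.0199]
tool_rot: [0.087, 0.695, -0.084, 0.709]
ft_force: [0.2, -0.3, -0.0]
grip_width: 0.0742
```

```bash
python3 - <<'E'
from h import *
st()
E
```

```text
6.27 disp [-1.724e+02  1.000e-01] z 19.9 jaw yaw 76.1 tilt [ 0.021  0.001 -1.   ] F [ 0.2 -0.3 -0. ] w 0.0742 q6 -1.34
```

Now 40 mm more, then small steps while watching the force.

Request:
carry_out:
  commands:
    - [[0.85,3,0,7,0],[0.85,0,0,8,0],[0.85,0,0,8,0],[0.85,0,0,7,0],[0.85,0,0,5,0],[0.85,0,0,3,0],[0.85,0,0,0,0]]

```text
time: 6.85
position: [0.4789, 0.0977, 0.0178]
tool_rot: [0.087, 0.697, -0.084, 0.707]
ft_force: [-1.3, 0.4, 0.9]
grip_width: 0.074
```

```bash
python3 - <<'E'
from h import *
st();a=snap('side','pics/s4.png')[150:250,250:410];cv2.imwrite('pics/v4.png',cv2.resize(a,(800,500),interpolation=2)[:,:,::-1])
E
```

```text
6.85 disp [-133.    -0.5] z 17.8 jaw yaw 76.1 tilt [ 0.015  0.002 -1.   ] F [-1.3  0.4  0.9] w 0.074 q6 -1.36
```

View pics/v4.png

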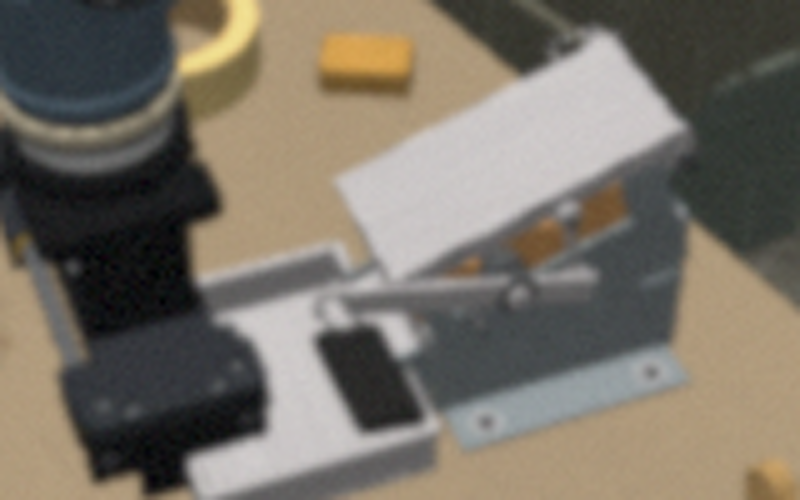

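The pan's +x rim corners show at side (337,236) and (318,199), a few mm short of the apron. I'll push on in 3 mm steps to contact.

Request:
carry_out:
  commands:
    - [[0.85,0,0,4,0],[0.85,0,0,3,0],[0.85,0,0,3,0],[0.85,0,0,0,0]]

```text
time: 7.23
position: [0.4823, 0.0964, 0.0176]
tool_rot: [0.087, 0.702, -0.084, 0.702]
ft_force: [0.2, 0.3, -0.0]
grip_width: 0.0736
```

```bash
python3 - <<'E'
from h import *
s=robot.camera_model('side')
for p in [(337.4,236.4),(317.6,199.4)]: print(dis(onz(s,p,.03)))
st()
E
```

```text
[-11.3 -66.4]
[-11.1  61.9]
7.23 disp [-129.3   -0.9] z 17.6 jaw yaw 76.1 tilt [ 0.001  0.003 -1.   ] F [ 0.2  0.3 -0. ] w 0.0736 q6 -1.37
```

Request:
carry_out:
  commands:
    - [[0.85,0,0,4,0],[0.85,0,0,4,0]]

```text
time: 7.4
position: [0.4826, 0.0959, 0.0172]
tool_rot: [0.087, 0.707, -0.084, 0.697]
ft_force: [-7.7, 4.7, 6.2]
grip_width: 0.0736
```

```bash
python3 - <<'E'
from h import *
st();snap('side','pics/s5.png');snap('scene','pics/c5.png');
E
```

```text
7.4 disp [-128.9   -1.3] z 17.2 jaw yaw 76.1 tilt [-0.014  0.005 -1.   ] F [-7.7  4.7  6.2] w 0.0736 q6 -1.37
```

The pan stays put under 8 N, so it is seated against the apron. I'll back off, rise and go to the lever.

Request:
carry_out:
  commands:
    - [[0.85,0,0,-15,0],[0.85,0,0,-15,0],[0.5,-40,0,0,0],[0,-40,0,0,0],[0,-40,0,0,0],[0,-40,-20,0,0],[0,0,-30,0,7],[0,0,-30,0,7]]

```text
time: 8.17
position: [0.4448, 0.0264, 0.178]
tool_rot: [0.17, 0.686, -0.17, 0.687]
ft_force: [-0.5, 0.0, -0.4]
grip_width: 0.0415
```

Request:
carry_out:
  commands:
    - [[0,0,0,0,7.1],[0,0,0,0,7.1],[0,0,0,0,7.1],[0,0,0,0,7.1],[0,0,0,0,7.1],[0,0,0,0,7.1],[0,0,0,0,7.1],[0,0,0,0,7.1]]

```text
time: 8.83
position: [0.4594, 0.0151, 0.1855]
tool_rot: [0.485, 0.507, -0.472, 0.533]
ft_force: [-0.6, -0.5, 0.2]
grip_width: 0.001
```

```bash
python3 - <<'E'
from h import *
st()
E
```

```text
8.83 disp [-131.8  -85.4] z 185.5 jaw yaw 4.8 tilt [ 0.039 -0.011 -0.999] F [-0.6 -0.5  0.2] w 0.001 q6 -0.29
```

Now verify the seating with the fingers clear, and measure the pad from close by.

Request:
carry_out:
  commands:
    - [[0,0,0,0,7],[0,0,0,0,7],[0,0,0,0,5],[0,0,0,0,0],[0,0,0,0,0]]

```text
time: 9.25
position: [0.4677, 0.012, 0.1882]
tool_rot: [0.573, 0.414, -0.548, 0.448]
ft_force: [-1.1, 0.4, -0.0]
grip_width: 0.0005
```

```bash
python3 - <<'E'
from h import *
st();im=snap('wrist','pics/w6.png');snap('side','pics/s6.png')
w=robot.camera_model('wrist');print('expected pad px',[np.round(proj(w,[*(O+x/1000*d+y/1000*e),.122])) for x,y in [(-71,-68),(-41,-68),(-41,-124),(-71,-124)]])
E
```

```text
9.25 disp [-123.   -86.4] z 188.2 jaw yaw -14.9 tilt [ 0.057 -0.016 -0.998] F [-1.1  0.4 -0. ] w 0.0005 q6 0.05
expected pad px [array([393., 190.]), array([434., 189.]), array([428., 260.]), array([389., 262.])]
```

View pics/w6.png

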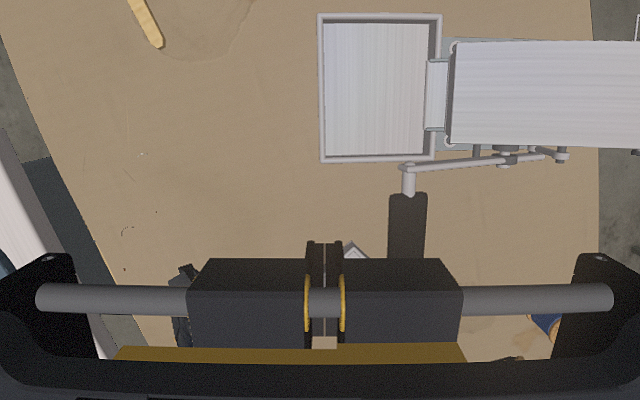

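The pan's +x edge lies under the lip, square and centred between about (320,160) and (440,15). The pad's top edge is at (390–427,194), within 3 mm of the prediction.

Request:
carry_out:
  commands:
    - [[0,0,30,6,0],[0,0,25,6,0],[0,0,9,1,0],[0,20,0,0,0],[0,20,0,0,0],[0,0,0,0,0],[0,0,0,0,0]]

```text
time: 9.93
position: [0.5301, -0.0181, 0.1514]
tool_rot: [0.571, 0.416, -0.546, 0.45]
ft_force: [1.1, 0.2, 0.1]
grip_width: 0.0001
```

```bash
python3 - <<'E'
from h import *
st()
E
```

```text
9.93 disp [ -55.2 -100.5] z 151.4 jaw yaw -14.4 tilt [ 0.058 -0.017 -0.998] F [1.1 0.2 0.1] w 0.0001 q6 0.01
```

Request:
carry_out:
  commands:
    - [[0,12,-3,0,0],[0,12,0,0,0],[0,7,0,0,0],[0,7,0,0,0],[0,7,0,0,0],[0,7,0,0,0],[0,7,0,0,0],[0,7,0,0,0]]

```text
time: 10.6
position: [0.5279, -0.0166, 0.0884]
tool_rot: [0.569, 0.418, -0.545, 0.452]
ft_force: [-3.0, -0.0, 5.6]
grip_width: 0.0004
```

```bash
python3 - <<'E'
from h import *
st()
E
```

```text
10.6 disp [-57.7 -99.5] z 88.4 jaw yaw -14.1 tilt [ 0.056 -0.017 -0.998] F [-3.  -0.   5.6] w 0.0004 q6 0.01
```

Request:
carry_out:
  commands:
    - [[0,6,0,0,0],[0,6,0,0,0],[0,5,0,0,0],[0,5,0,0,0],[0,4,0,0,0],[0,4,0,0,0]]

```text
time: 11.1
position: [0.5294, -0.017, 0.0755]
tool_rot: [0.57, 0.416, -0.543, 0.455]
ft_force: [-10.3, 1.3, 30.6]
grip_width: 0.0005
```

```bash
python3 - <<'E'
from h import *
st()
E
```

```text
11.1 disp [-56.1 -99.5] z 75.5 jaw yaw -13.9 tilt [ 0.064 -0.021 -0.998] F [-10.3   1.3  30.6] w 0.0005 q6 0.01
```

On the stop (z 75 mm, 30 N). Hold down for over a second with a light press and look.

Request:
carry_out:
  commands:
    - [[0,1,0,0,0],[0,2,0,0,0],[0,2,0,0,0],[0,2,0,0,0],[0,2,0,0,0],[0,2,0,0,0],[0,2,0,0,0],[0,2,0,0,0]]

```text
time: 11.77
position: [0.5294, -0.017, 0.0757]
tool_rot: [0.571, 0.413, -0.541, 0.459]
ft_force: [-7.4, 0.7, 22.5]
grip_width: 0.0006
```

Request:
carry_out:
  commands:
    - [[0,2,0,0,0],[0,2,0,0,0],[0,2,0,0,0],[0,2,0,0,0],[0,2,0,0,0],[0,2,0,0,0],[0,2,0,0,0],[0,2,0,0,0]]

```text
time: 12.43
position: [0.5294, -0.017, 0.0756]
tool_rot: [0.572, 0.411, -0.538, 0.463]
ft_force: [-7.9, 0.4, 22.0]
grip_width: 0.0004
```

```bash
python3 - <<'E'
from h import *
st();a=snap('side','pics/s7.png')[130:270,240:410];b=snap('scene','pics/c7.png')[150:290,240:410]
cv2.imwrite('pics/v7.png',np.hstack([cv2.resize(x,(400,400),interpolation=2) for x in(a,b)])[:,:,::-1])
E
```

```text
12.43 disp [-56.2 -99.6] z 75.6 jaw yaw -13.6 tilt [ 0.083 -0.028 -0.996] F [-7.9  0.4 22. ] w 0.0004 q6 0.01
```

View pics/v7.png

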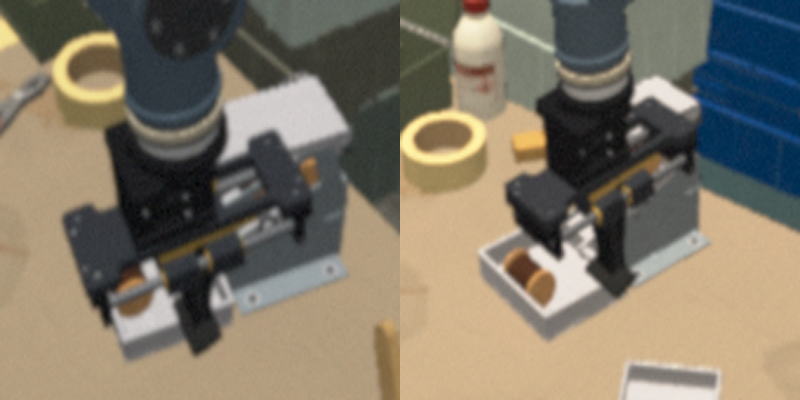

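The spool is lying in the pan (right half, about (528,277)) and the lever is down. Now I'll ease up slowly.

Request:
carry_out:
  commands:
    - [[0,-3,0,0,0],[0,-4,0,0,0],[0,-4,0,0,0],[0,-4,0,0,0],[0,-4,0,0,0],[0,-4,0,0,0],[0,-4,0,0,0],[0,-4,0,0,0]]

```text
time: 13.2
position: [0.5295, -0.017, 0.1101]
tool_rot: [0.574, 0.409, -0.536, 0.465]
ft_force: [0.5, -0.0, 2.6]
grip_width: 0.0005
```

Request:
carry_out:
  commands:
    - [[0,-4,0,0,0],[0,-4,0,0,0],[0,-4,0,0,0],[0,-3,0,0,0],[0,-3,0,0,0],[0,-3,0,0,0],[0,-3,0,0,0],[0,-3,0,0,0]]

```text
time: 13.87
position: [0.5278, -0.0161, 0.1389]
tool_rot: [0.574, 0.408, -0.536, 0.465]
ft_force: [0.7, -0.2, 0.5]
grip_width: 0.0005
```

```bash
python3 - <<'E'
from h import *
st()
E
```

```text
13.87 disp [-58. -99.] z 138.9 jaw yaw -13.6 tilt [ 0.092 -0.03  -0.995] F [ 0.7 -0.2  0.5] w 0.0005 q6 0.01
```

Clear of the pad. I'll rise further and check.

Request:
carry_out:
  commands:
    - [[0,-30,0,0,0],[0,-30,0,0,0],[0,-30,-20,10,0],[0,0,-35,0,0],[0,0,-35,0,0],[0,0,-35,0,0],[0,0,0,0,0],[0,0,0,0,0]]

```text
time: 14.53
position: [0.3893, 0.0073, 0.2197]
tool_rot: [0.573, 0.409, -0.537, 0.464]
ft_force: [0.6, -0.6, 0.8]
grip_width: 0.0006
```

```bash
python3 - <<'E'
from h import *
st();a=snap('side','pics/s8.png')[130:270,240:410];b=snap('scene','pics/c8.png')[150:290,240:410]
cv2.imwrite('pics/v8.png',np.hstack([cv2.resize(x,(400,400),interpolation=2) for x in(a,b)])[:,:,::-1])
E
```

```text
14.53 disp [-198.  -109.8] z 219.7 jaw yaw -13.6 tilt [ 0.089 -0.029 -0.996] F [ 0.6 -0.6  0.8] w 0.0006 q6 -0.02
```

View pics/v8.png

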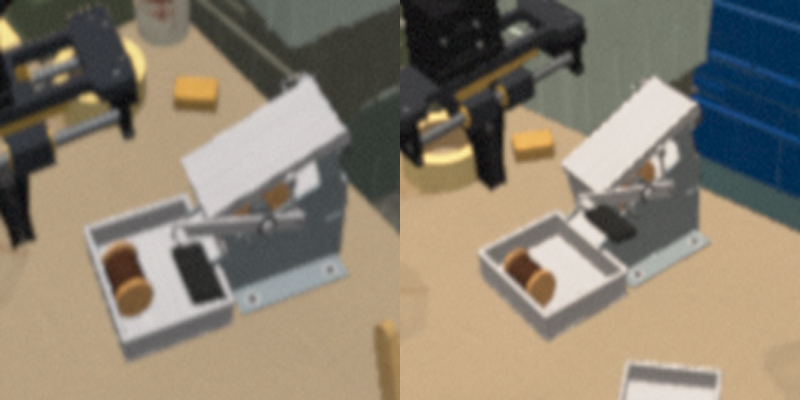

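The lid looks shut, the lever is up, the spool is in the pan, and the second and third spools remain in the chute. One numeric check before handing in.

```bash
python3 - <<'E'
from h import *
s=robot.camera_model('side')
P=np.array([dis(onz(s,(240+x/2.353,130+y/2.857),.03)) for x,y in [(87,230),(192,200),(232,297),(126,345)]]);print(P,P.mean(0))
a=cv2.imread('pics/s6.png',0).astype(float);b=cv2.cvtColor(robot.camera('side'),cv2.COLOR_RGB2GRAY).astype(float)
r=np.s_[155:205,318:390]; print('lid shift px vs before press',cv2.phaseCorrelate(a[r],b[r]))
r=np.s_[200:240,312:340]; print('pad shift px',cv2.phaseCorrelate(a[r],b[r]))
E
```

```text
[[-114.7   61. ]
 [  -2.7   56.3]
 [  -6.1  -60.7]
 [-115.3  -70. ]] [-59.7   -3.35]
lid shift px vs before press ((-0.035288384722200306, -0.08243544757088728), 0.6270194469323424)
pad shift px ((-0.022694567709889313, 0.04317951345067428), 0.9867222687440876)
```

Request:
carry_out:
  commands:
    - [[0,0,0,0,0],[0,0,0,0,0],[0,0,0,0,0],[0,0,0,0,0]]

```text
time: 15.02
position: [0.3958, 0.0055, 0.2199]
tool_rot: [0.574, 0.408, -0.536, 0.465]
ft_force: [0.5, 0.7, -0.3]
grip_width: 0.0004
```

```bash
python3 -c "
from h import *
st();print(robot.hand_in())"
```

```text
15.02 disp [-191.3 -110.1] z 219.9 jaw yaw -13.6 tilt [ 0.092 -0.03  -0.995] F [ 0.5  0.7 -0.3] w 0.0004 q6 -0.02
the job is handed in; nothing more can be done
None
```

The job is done and was handed in at about 15 s of robot time; no verdict is reported.

**What I did:** I pushed the pan sideways with both fingertips, which also squared it, then forward until it stopped against the apron at about 8 N. I pressed the lever down to its stop and held it for about 1.3 s. One spool rolled into the pan, and I eased the lever back up in 3–4 mm steps of 1/12 s.

**Last checks:**
- **Pan:** at about (-60, -3) mm in the dispenser's frame, and square.
- **Spool:** one lies in the pan.
- **Lid and lever:** both back to within 0.1 pixel of where they were before the press. The lid match was weaker (0.63, against 0.99 for the lever pad).
- **Robot:** the gripper is well clear and touching nothing.

**Not checked or off plan:**
- The second spool's position against the lid was only judged by eye. Brown spools are still visible in the chute.
- The bystanders showed no movement in the pictures, but I did not measure them at the end.
- The first descent stopped short, at 37 mm. The fingers passed just above the rim, so I backed off and lowered them before pushing.
- The tool had leaned about 5° by the end of the press, with no visible effect.

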